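# Slide a specimen holder home in the loading platform of a hardness tester

### The arm

A 6-joint arm with a two-finger parallel gripper is mounted at the origin on the work surface. World frame = base frame: x ahead of the robot, y to its left, z up, the work surface at z = 0. Lengths are in mm, angles in rad, forces in N, time in s.
With the tool pointing down it reaches from about 275 to 1000 mm from the base axis. Payload 8.4 kg.
Tool frame: the origin (TCP) lies on the centre line of the jaws, within the pads' length; the fingertips stand 17 mm ahead of it and the grasp point (between the pads) lies 2 mm behind it (r.tcp_to_tips is the z of the fingertips in the tool frame, in mm); z points along the fingers, y is the direction in which the jaws open and shut (so a half turn about z gives the same grasp; the last joint's range is limited). The gripper opens to 85 mm and grips with 20 to 120 N. Pads are 22 mm wide; open, the fingers measure 114 mm over their backs; the gripper's body (76 mm by 85 mm) begins 54 mm behind the grasp point. The pads swing forward as they close: fully open they stand 13 mm farther back than shut.
Start: joints at [1.335, 0.353, 1.633, -0, 1.155, -0.002], TCP at [144.796, 607.998, 214.581] pointing down, gripper open.
Joint ranges: [-2.63, 2.63], [-0.92, 2.1], [0.06, 2.66], [-1.3, 4.44], [0, 2.69], [-3.02, 3.02]. Speed limits (rad/s): [2.22, 2.22, 2.79, 3.14, 3.14, 3.14].

### API

Orientations are given as [roll, pitch, yaw] about the fixed x, y, z axes, in that order (R = Rz(yaw) Ry(pitch) Rx(roll)).
In Python, from rig import r, cams, job gives the robot as it stands.
- The arm moves only by the tool drive_tool, never from a script. Its argument "deltas" is a list of rows, each a list of 4 numbers: the shift along the tool's x, y, z in cm, then the turn about the tool's z in rad. In form: [[x, y, z, roll], ...]. A call has 1 to 12 rows; each row shifts and turns the commanded pose from where the row before left it, along the tool's axes as they then stand; what a row does not reach is not made up. A row lasts 1/12 s, in which the tool goes at most 41.7 mm and 7.16 degrees, less where a joint would pass 70% of its speed; a pose out of reach is approached as far as the arm can. A call with a gripper value outside its range is refused whole. "jaw" is the closure, from 0 (fully open) to 1 (shut), set as the call begins (left out, the last holds). The fingers move at their own pace and stop on an object; "force" is the grip in N (left out, the last holds). Time passes only in rows, so rows that do not move let the fingers close. It gives the time, the measured TCP pose, the force and the opening at its end, in the units of the state.
- r.sense(): the state, without advancing time (a new reading comes with each control period).
- cams.grab_frame(name): name is "side" or "top" or "wrist"; returns (picture, depth): 384x512x3 uint8, red, green, blue; 384x512 float32, mm along the optical axis (not along the pixel's ray), 0 where there is no reading.
- cams.camera_params(name): a dict with "fx", "fy", "cx", "cy" (pixels), "R" (3x3) and "t" (3): a world point X has camera coordinates R X + t. Camera axes: x right, y down, z forward; pixel columns grow to the right and rows downward; lengths in mm; the calibration is good to about 2 mm. A picture is of the moment at which its call begins: read the wrist's pose just before it. camera_params takes no time and is no camera call; for the wrist camera it gives the pose at the moment of the call.
- job.sign_off(): hands the job in, once; it reports no verdict.
The state is a dict: "clock": time; "qpos": joint angles; "qvel": joint speeds; "joint_efforts": joint torques, N m; "eef_pos": TCP position; "tcp_rot": TCP orientation; "contact_force": force on the tool from outside, world axes, zero at the start; "wrist_torque": the same for the moment, N m; "opening": opening from 0.0 (shut) to 1.0 (fully open).
Only numpy, scipy, OpenCV 4.12 (cv2) and the standard library are available. Lean on these libraries where they do the work, as an engineer would, in place of code of your own. Each camera call takes 0.05 s, during which the arm holds its last target. There are 200 camera calls.

### The job

Take the rectangular specimen holder (not the round one) and set it down flat on the plain left-hand end of the loading platform, the long side of its plate along the platform's fence. Then, without lifting it again, slide it against the fence and along it until it drops into the shallow pocket, and leave it there fully home and let go. The steel is ground: no hard pushing or dropping, and leave everything else, the platform too, where it stands.

Things in the scene. Friction and masses are not known exactly. Their poses are not given: they have to be found in the camera images.
- holder: Rectangular specimen holder, loose, 0.17 to 0.34 kg: aluminium plate 60 (its x) x 80 (its y) x 8 mm thick; a dark clamp block is fixed on its middle, 36 (x) x 24 (y) mm, from 8 to 42 mm above the underside: grip it across the 24 mm. Origin: centre of the plate's underside, z up. Turned up to 0.6 rad at the start; symmetric, so either way round is right.
- platform: Loading platform, standing loose on the bench on plastic feet (about 1.8 kg; a shove of about 10 N moves it): white casting 160 (its x) x 330 (its y) mm with a ground steel top plate, x = -70 to +45 mm, upper face 25 mm above the origin. Origin: on the bench under its middle, z up; +y end to the robot's left, +x side away from the robot; turned up to 0.25 rad.
- fence (a point): Point at mid-length of the platform's dark straight fence, on its inner face (which looks to the platform's -x, at x = +45 mm), at its top edge, 31 mm above the bench and 6 mm above the steel. The fence runs along the platform's whole length, parallel to its y. The holder against it has its middle at x = +15 mm.
- entry (a point): Point on the steel face of the plain left-hand end, where the holder's middle can be set down, 12 mm clear of the fence: platform x = +3, y = +72, z = 25 mm. There is never a pocket between y = +20 and y = +110 mm.
- pocket_zone (a point): Middle of the zone of the pocket, at floor height: platform x = +13, y = -50, z = 20 mm. The one pocket is 5 mm deep, 83 mm long (y), 64 wide (x = -19 mm to the fence). The top plate is clamped anywhere: the pocket's true middle is up to 25 mm either way in y from this point, unreported: feel or see it. Slackly guided, the holder tips in by its weight (a hard push binds it on the edge); the far wall stops it.
- round_holder: The other specimen holder, to be left alone: round plate 70 mm across, 8 mm thick, with the same clamp block. Origin: centre of its underside. It and the rectangular one may stand in either of two places.
- puck: Black mounted specimen, a cylinder 30 mm across and 20 mm high, loose, to be left alone. Origin: centre of its underside.
- testblock: Square steel reference block 60 x 60 x 15 mm, loose, to be left alone. Origin: centre of its underside.
- loupe: Black magnifier, 40 mm across and 45 mm high, loose, to be left alone. Origin: centre of its underside.
- bottle: White bottle with a black cap, 60 mm across and 160 mm high, loose, to be left alone. Origin: centre of its underside.
- screwdriver: Black-handled screwdriver 160 mm long, lying loose, to be left alone. Its length lies along its x.
There are look-alikes about, which are no part of the job. What is shaped like the holder but green or turquoise is not meant.

How it is judged:
By the outcome, as a careful person would: the job done as asked, in the order asked, and still so for the second after the job is handed in, with the robot touching nothing.
It also fails if it takes over 58 s, if anything falls off the work surface, if the arm or the gripper's body presses on something with over 40 N, if the wrist force passes 120 N, or if a joint passes its speed limit or range.

## Working session

There is one attempt and no reset: what is moved stays moved. The work goes in short steps, Python scripts to look and compute and a tool call to move; the robot and the scene stay as the last step left them, time stands still between calls to the robot, and variables do not carry over. Pictures are saved under pics/ and viewed, about 8 in all and at most 12, crops included, and the job is handed in when it is done.

Besides the shell and the picture viewer there is one more tool, called after "Call:" as name(argument=value, ...) on one line, values as JSON. drive_tool: Moves the arm, as the interface text tells. Its arguments: {"type":"object","properties":{"deltas":{"type":"array"},"jaw":{"type":"number"},"force":{"type":"number"}},"required":["deltas"]}

```bash
mkdir -p pics; ls
cat > h.py <<'E'
import numpy as np, cv2
from rig import r, cams, job
def grab(n,f=None):
    p=cams.camera_params(n); im,d=cams.grab_frame(n)
    if f: cv2.imwrite('pics/'+f,im[:,:,::-1])
    np.savez('pics/'+n+'.npz',im=im,d=d,**{k:np.array(v) for k,v in p.items()})
    return im,d,p
def cloud(d,p):
    v,u=np.mgrid[:d.shape[0],:d.shape[1]]
    c=np.stack([(u-p['cx'])/p['fx']*d,(v-p['cy'])/p['fy']*d,d],-1)
    return (c-np.array(p['t']))@np.array(p['R'])
def load(n):
    z=np.load('pics/'+n+'.npz'); return z['im'],z['d'],{k:z[k] for k in ['fx','fy','cx','cy','R','t']}
E
python3 - <<'E'
from h import *
a=grab('top','top1.png');b=grab('side','side1.png')
im=np.hstack([cv2.imread('pics/top1.png'),cv2.imread('pics/side1.png')])
for n,(i,d,p) in dict(top=a,side=b).items():
    print(n,-np.array(p['R']).T@p['t'],p['fx'],np.round(p['R'],2).tolist())
print(r.sense())
E
```

```text
pics
top [ 482.81592347  152.50605766 1266.26467669] 463.21915239082347 [[0.01, -1.0, 0.0], [-1.0, -0.01, -0.06], [0.06, -0.0, -1.0]]
side [367.00913392 974.28413823 849.53945551] 473.25754003897475 [[-0.98, -0.22, 0.0], [-0.15, 0.66, -0.74], [0.16, -0.72, -0.68]]
{'clock': 0.1, 'qpos': array([ 1.33460393e+00,  3.53588039e-01,  1.63406976e+00,  1.59095833e-05,
        1.15521723e+00, -2.38453869e-03]), 'qvel': array([ 0.00087386, -0.00038827, -0.00327302,  0.00070904,  0.00301845,
       -0.00084717]), 'joint_efforts': array([ 6.52522376e-04, -6.06361127e+01, -3.42825508e+01, -8.07512129e-05,
        3.99465222e-03, -1.94149942e-05]), 'eef_pos': array([144.67971542, 607.54948439, 213.9267849 ]), 'tcp_rot': array([-3.14031032e+00, -1.76049715e-05,  2.90777836e+00]), 'contact_force': array([0.14553059, 0.16278307, 0.55452005]), 'wrist_torque': array([ 0.03770009, -0.00119709,  0.00972509]), 'opening': 0.9989203209900762}
```

View pics/top1.png

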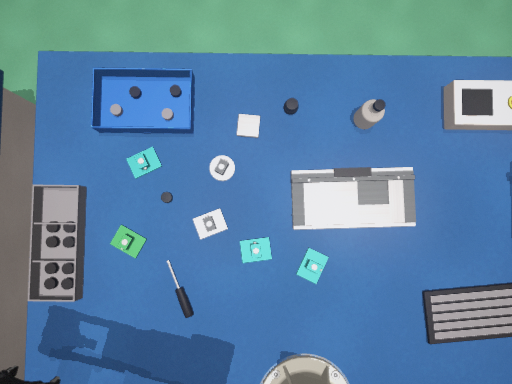

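View pics/side1.png

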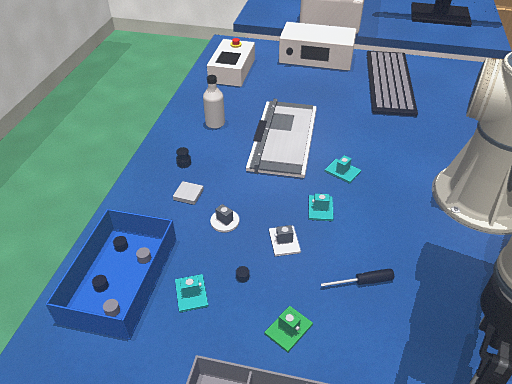

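Top view: the white rectangular holder is at about (210,223), the round one at (222,168), and the platform centre at about (353,198). A darker, pocket-like rectangle spans cols 358–389. Next I'll measure these.

Run:
```python
from h import *
im,d,p=load('top'); W=cloud(d,p)
g=im.astype(int)
def rect(mask,name):
    m=mask.astype(np.uint8); n,l,s,c=cv2.connectedComponentsWithStats(m)
    for i in range(1,n):
        if s[i,4]>60:
            q=W[l==i][:,:2].astype(np.float32); rc=cv2.minAreaRect(q)
            print(name,s[i],np.round(rc[0],1),np.round(rc[1],1),round(rc[2],2),'z',np.round(np.percentile(W[l==i][:,2],[5,50,95]),1))
v,u=np.mgrid[:384,:512]
box=lambda a,b,c,e:(u>=a)&(u<b)&(v>=c)&(v<e)
bl=(g[...,2]-g[...,0]>45)
rect(~bl&box(185,235,200,245),'holder')
rect(~bl&box(283,422,155,238),'plat')
rect(~bl&box(205,240,150,185),'round')
rect((W[...,2]>32)&box(185,235,200,245),'hblock')
for rr in (185,192,200,215): print(rr,[(c,int(W[rr,c,2]*10)/10) for c in range(296,414,4)])
k=cv2.resize(im[155:240,280:425],None,fx=5.4,fy=5.4,interpolation=cv2.INTER_CUBIC)
cv2.imwrite('pics/plat.png',k[:,:,::-1])
```

```text
holder [193 208  35  32 674] [484.8 230.4] [ 61.3 143.3] 21.7 z [ 3.7  9.2 44.5]
plat [ 291  167  125   63 7389] [545.6 -69.6] [163.6 448.8] 2.25 z [16.6 24.  31.4]
round [209 155  26  26 526] [579.3 188.8] [193.9  70.2] 40.52 z [ 4.2  9.7 45. ]
hblock [203 216  13  16 129] [475.2 258.6] [38.9 23.9] 21.01 z [38.1 42.6 46.4]
185 [(296, 18.4), (300, 18.7), (304, 27.5), (308, 25.8), (312, 30.0), (316, 23.7), (320, 29.3), (324, 24.9), (328, 24.6), (332, 23.3), (336, 27.5), (340, 26.5), (344, 26.9), (348, 24.8), (352, 25.6), (356, 29.4), (360, 21.4), (364, 18.8), (368, 22.3), (372, 24.2), (376, 19.8), (380, 22.6), (384, 18.9), (388, 24.4), (392, 24.9), (396, 24.8), (400, 19.4), (404, 20.8), (408, 21.1), (412, 23.5)]
192 [(296, 23.7), (300, 20.0), (304, 25.2), (308, 23.9), (312, 28.0), (316, 24.5), (320, 22.6), (324, 28.2), (328, 19.9), (332, 1266.2), (336, 26.6), (340, 25.8), (344, 21.4), (348, 25.9), (352, 25.0), (356, 23.5), (360, 17.9), (364, 20.5), (368, 20.7), (372, 21.8), (376, 21.6), (380, 20.8), (384, 18.7), (388, 22.7), (392, 26.9), (396, 27.8), (400, 28.2), (404, 20.5), (408, 19.6), (412, 23.7)]
200 [(296, 21.9), (300, 22.5), (304, 24.3), (308, 26.4), (312, 29.5), (316, 28.2), (320, 24.9), (324, 26.6), (328, 29.1), (332, 29.0), (336, 26.6), (340, 25.9), (344, 24.9), (348, 22.4), (352, 22.5), (356, 23.1), (360, 19.8), (364, 19.9), (368, 18.8), (372, 22.0), (376, 22.1), (380, 19.3), (384, 20.2), (388, 22.6), (392, 20.9), (396, 23.9), (400, 25.4), (404, 18.9), (408, 20.3), (412, 21.8)]
215 [(296, 20.3), (300, 20.4), (304, 21.9), (308, 28.0), (312, 26.3), (316, 26.2), (320, 26.5), (324, 26.7), (328, 23.1), (332, 25.9), (336, 29.4), (340, 22.7), (344, 28.6), (348, 23.8), (352, 21.4), (356, 24.1), (360, 25.5), (364, 25.9), (368, 25.6), (372, 25.3), (376, 26.6), (380, 22.2), (384, 26.9), (388, 23.6), (392, 23.8), (396, 26.9), (400, 24.4), (404, 26.4), (408, 24.0), (412, 20.8)]
```

View pics/plat.png

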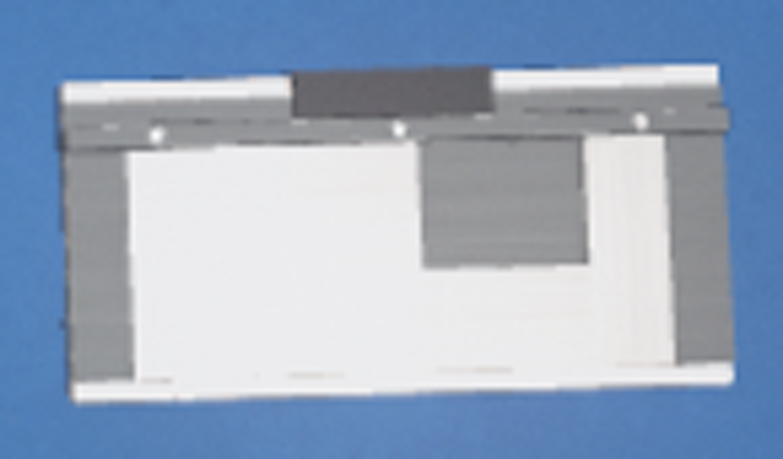

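The crop shows the fence's foot line from (130,150) to (665,134). The pocket corners are (418,140), (583,137), (588,265) and (424,268), and the casting's near corners are (72,402) and (733,383).

```bash
cat >> h.py <<'E'
def ray(uv,z,p):
    uv=np.atleast_2d(np.array(uv,float)); R=np.array(p['R']);C=-R.T@np.array(p['t'])
    dd=np.c_[(uv[:,0]-p['cx'])/p['fx'],(uv[:,1]-p['cy'])/p['fy'],np.ones(len(uv))]@R
    return C+dd*((z-C[2])/dd[:,2])[:,None]
E
python3 - <<'E'
from h import *
im,d,p=load('top'); g=im.astype(int)
cr=lambda l:(np.array(l,float)+.5)/5.4-.5+[280,155]
f=ray(cr([[130,150],[665,134]]),25,p); print('fence foot',f)
u=f[0]-f[1];yaw=np.arctan2(-u[0],u[1]);print('yaw',yaw)
ex=np.array([np.cos(yaw),np.sin(yaw)]);ey=np.array([-ex[1],ex[0]])
for z in (18,25): 
  c=ray(cr([[72,402],[733,383],[62,85],[718,66]]),z,p);print('corners',z,np.round(c,1).tolist())
  print(' in plat axes',np.round([[q[:2]@ex,q[:2]@ey] for q in c],1).tolist())
print('fence x',[q[:2]@ex for q in f])
k=ray(cr([[418,140],[424,268]]),25,p);print('pocket left edge y',[q[:2]@ey for q in k])
k=ray(cr([[583,137],[588,265]]),20,p);print('pocket right edge y z20',[q[:2]@ey for q in k])
k=ray(cr([[398,130]]),31,p);print('mid screw y z31',[q[:2]@ey for q in k])
k=ray(cr([[157,135],[641,121]]),31,p);print('screws y',[q[:2]@ey for q in k])
# holder plate
bl=(g[...,2]-g[...,0]>45); m=np.zeros(bl.shape,bool); m[200:245,185:235]=~bl[200:245,185:235]
n,l,s,_=cv2.connectedComponentsWithStats(m.astype(np.uint8)); i=1+np.argmax(s[1:,4])
vv,uu=np.where(l==i); q=ray(np.c_[uu,vv],6,p)[:,:2].astype(np.float32); print('holder',cv2.minAreaRect(q))
W=cloud(d,p); m2=(l==i)&(W[...,2]>28); 
vv,uu=np.where(m2); q=ray(np.c_[uu,vv],42,p)[:,:2].astype(np.float32); print('block',cv2.minAreaRect(q))
k=cv2.resize(im[200:245,185:235],None,fx=12,fy=12,interpolation=cv2.INTER_CUBIC);cv2.imwrite('pics/hold.png',k[:,:,::-1])
E
```

```text
fence foot [[ 586.66691573    6.85637453   25.        ]
 [ 598.23193477 -259.86819567   25.        ]]
yaw 0.04333226457593686
corners 18 [[461.1, 34.2, 18.0], [474.8, -295.1, 18.0], [619.5, 40.3, 18.0], [633.5, -289.1, 18.0]]
 in plat axes [[462.1, 14.2], [461.6, -315.4], [620.7, 13.5], [620.4, -316.3]]
corners 25 [[461.2, 34.8, 25.0], [474.9, -292.6, 25.0], [618.7, 41.0, 25.0], [632.7, -286.6, 25.0]]
 in plat axes [[462.3, 14.8], [461.7, -312.9], [619.9, 14.1], [619.7, -313.8]]
fence x [np.float64(586.4132232943817), np.float64(586.4132232943816)]
pocket left edge y [np.float64(-162.24331007821263), np.float64(-162.35680544616196)]
pocket right edge y z20 [np.float64(-246.08444956453565), np.float64(-245.42908862384877)]
mid screw y z31 [np.float64(-151.12514846527168)]
screws y [np.float64(-31.503855927570783), np.float64(-271.9389280186311)]
holder ((473.375732421875, 258.71856689453125), (60.9631233215332, 80.72274017333984), 21.751239776611328)
block ((483.78741455078125, 253.9239959716797), (39.671016693115234, 62.77003860473633), 81.11618041992188)
```

View pics/hold.png

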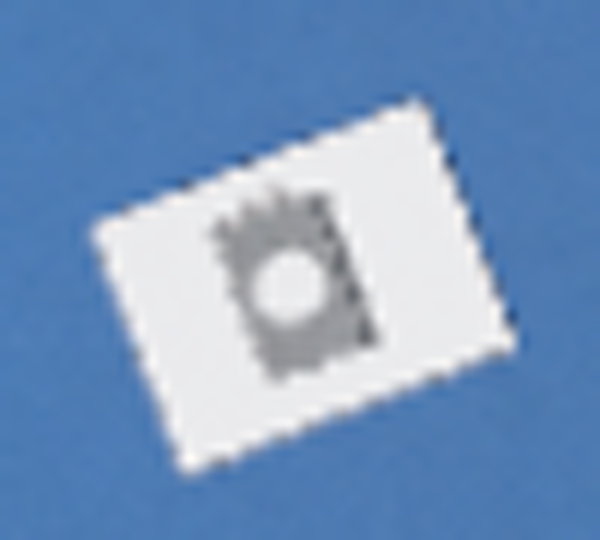

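Call:
drive_tool(deltas=[[0, 0, 0, -0.1], [0, 0, 0, -0.1], [0, 0, 0, -0.1], [0, 0, 0, -0.1], [0, 0, 0, -0.1], [0, 0, 0, -0.11]], jaw=0, force=20)

```text
clock: 0.6
eef_pos: [144.7, 607.7, 214.1]
tcp_rot: [-3.141, -0.001, -2.761]
contact_force: [-0.5, -1.1, -0.2]
opening: 1.001
```

```bash
cat >> h.py <<'E'
from scipy.spatial.transform import Rotation as Ro
def plan(x,y,z,yaw=None):
    s=r.sense(); R=Ro.from_euler('xyz',s['tcp_rot']).as_matrix()
    d=R.T@(np.array([x,y,z])-s['eef_pos'])/10
    t=0 if yaw is None else -((yaw-s['tcp_rot'][2]+np.pi/2)%np.pi-np.pi/2)
    print('t',round(s['clock'],2),'pos',np.round(s['eef_pos'],1),'rpy',np.round(s['tcp_rot'],3),'F',np.round(s['contact_force'],2),'op',round(s['opening'],3))
    print('delta cm',np.round(d,2),'turn',round(t,3),'in cm/row for 12:',np.round(d/12,3))
E
python3 -c "
from h import *
plan(473.4,258.7,130,0.38);print(r.tcp_to_tips)"
```

```text
t 0.6 pos [144.7 607.7 214.1] rpy [-3.141e+00 -1.000e-03 -2.761e+00] F [-0.47 -1.15 -0.2 ] op 1.001
delta cm [-17.54 -44.61   8.44] turn 0.001 in cm/row for 12: [-1.461 -3.718  0.703]
17.0
```

Call:
drive_tool(deltas=[[-0.9, -2.2, 0.3, 0], [-0.9, -2.2, 0.3, 0], [-0.9, -2.2, 0.3, 0], [-0.9, -2.2, 0.3, 0], [-0.9, -2.2, 0.3, 0], [-0.9, -2.2, 0.3, 0], [-0.9, -2.2, 0.3, 0], [-0.9, -2.2, 0.3, 0], [-0.9, -2.2, 0.3, 0], [-0.9, -2.2, 0.3, 0], [-0.9, -2.2, 0.3, 0], [-0.9, -2.2, 0.3, 0]])

```text
clock: 1.6
eef_pos: [342.8, 401.0, 178.2]
tcp_rot: [-3.141, -0.0, -2.765]
contact_force: [0.2, 0.4, -0.2]
opening: 1.001
```

Call:
drive_tool(deltas=[[-0.8, -2.2, 0.5, 0], [-0.8, -2.2, 0.5, 0], [-0.8, -2.2, 0.5, 0], [-0.8, -2.2, 0.5, 0], [-0.8, -2.2, 0.5, 0], [-0.8, -2.2, 0.5, 0], [-0.8, -2.2, 0.5, 0], [-0.8, -2.2, 0.5, 0], [0, 0, 0, 0], [0, 0, 0, 0]])

```text
clock: 2.43
eef_pos: [466.5, 261.0, 138.0]
tcp_rot: [-3.142, -0.001, -2.768]
contact_force: [-1.3, -0.4, 0.0]
opening: 1.0
```

```bash
python3 -c "
from h import *
plan(473.4,258.7,130,0.38)
grab('wrist','w1.png')"
```

```text
t 2.43 pos [466.5 261.  138. ] rpy [-3.142e+00 -1.000e-03 -2.768e+00] F [-1.29 -0.4   0.04] op 1.0
delta cm [-0.56 -0.47  0.8 ] turn -0.006 in cm/row for 12: [-0.046 -0.039  0.067]
```

View pics/w1.png

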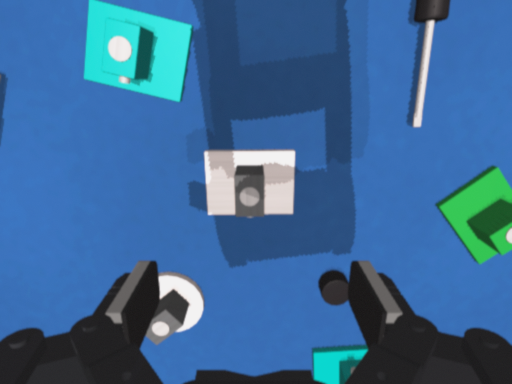

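The wrist view shows the white holder centred at about (250,182), with its block between the jaw lines. The plate corners are (204,150), (295,150), (294,214) and (208,215).

Run:
```python
from h import *
im,d,p=load('wrist')
# plate top z=8 (upper corners); front edge might show side
for z in (8,): 
  c=ray([[204.5,150],[295,150.5],[294,214],[208,215]],z,p)[:,:2].astype(np.float32);print(np.round(c,1).tolist(),c.mean(0),cv2.minAreaRect(c))
k=ray([[250.5,197]],42,p);print('knob?',k)
c=ray([[236,166],[263,166],[264,187],[236,188]],42,p);print(np.round(c,1).tolist())
g=im.astype(int);bl=(g[...,2]-g[...,0]>40);m=np.zeros(bl.shape,np.uint8);m[140:225,195:305]=~bl[140:225,195:305]
n,l,s,_=cv2.connectedComponentsWithStats(m);i=1+np.argmax(s[1:,4]);vv,uu=np.where(l==i);print(s[i])
print(cv2.minAreaRect(ray(np.c_[uu,vv],8,p)[:,:2].astype(np.float32)))
```

```text
[[457.1000061035156, 212.6999969482422], [428.5, 286.70001220703125], [483.8999938964844, 310.0], [514.2999877929688, 235.5]] [470.9641 261.2259] ((470.6019287109375, 261.16522216796875), (61.51725769042969, 80.43374633789062), 22.17107391357422)
knob? [[471.78231031 261.94896646  42.        ]]
[[451.9, 242.0, 42.0], [444.1, 261.7, 42.0], [459.9, 268.9, 42.0], [468.9, 248.3, 42.0]]
[ 204  149   91   69 5904]
((471.89056396484375, 260.8161926269531), (64.43212890625, 81.00118255615234), 21.45562744140625)
```

Call:
drive_tool(deltas=[[-0.24, -0.14, 1.0, -0.008], [-0.24, -0.14, 1.0, 0], [0, 0, 1.3, 0], [0, 0, 1.3, 0], [0, 0, 1.2, 0], [0, 0, 1.2, 0], [0, 0, 1.0, 0], [0, 0, 0.8, 0], [0, 0, 0.6, 0], [0, 0, 0.5, 0], [0, 0, 0.4, 0], [0, 0, 0.2, 0]])

```text
clock: 3.48
eef_pos: [471.9, 261.1, 33.2]
tcp_rot: [-3.142, -0.0, -2.757]
contact_force: [0.8, -0.6, -0.3]
opening: 0.999
```

Call:
drive_tool(deltas=[[0, 0, 0.1, 0], [0, 0, 0, 0], [0, 0, 0, 0]])

```text
clock: 3.73
eef_pos: [472.2, 261.2, 32.9]
tcp_rot: [3.142, 0.001, -2.757]
contact_force: [-0.7, -0.1, 0.2]
opening: 0.996
```

```bash
python3 -c "
from h import *
plan(472,260.2,30,0.38)"
```

```text
t 3.73 pos [472.2 261.2  32.9] rpy [ 3.142e+00  1.000e-03 -2.757e+00] F [-0.69 -0.1   0.19] op 0.996
delta cm [ 0.06 -0.09  0.29] turn 0.004 in cm/row for 12: [ 0.005 -0.007  0.024]
```

Call:
drive_tool(deltas=[[0.03, 0, 0.15, 0], [0, 0, 0, 0], [0, 0, 0, 0], [0, 0, 0, 0], [0, 0, 0, 0], [0, 0, 0, 0], [0, 0, 0, 0], [0, 0, 0, 0], [0, 0, 0, 0], [0, 0, 0, 0]], jaw=1, force=25)

```text
clock: 4.57
eef_pos: [471.6, 261.0, 31.1]
tcp_rot: [-3.142, 0.0, -2.757]
contact_force: [-0.0, -0.2, 0.6]
opening: 0.001
```

Call:
drive_tool(deltas=[[0, 0, 0, 0], [0, 0, 0, 0], [0, 0, -0.3, 0], [0, 0, -0.6, 0], [0, 0, -1.0, 0], [0, 0, -1.2, 0], [0, 0, -1.2, 0], [0, 0, -1.2, 0], [0, 0, -1.0, 0], [0, 0, -0.5, 0], [0, 0, 0, 0], [0, 0, 0, 0]])

```text
clock: 5.57
eef_pos: [471.8, 261.1, 101.5]
tcp_rot: [3.142, 0.001, -2.757]
contact_force: [0.6, -0.2, -0.6]
opening: 0.001
```

```bash
python3 -c "
from h import *
plan(547.3,-55.3,100,0.043)"
```

```text
t 5.57 pos [471.8 261.1 101.5] rpy [ 3.142e+00  1.000e-03 -2.757e+00] F [ 0.61 -0.18 -0.6 ] op 0.001
delta cm [  4.86 -32.16   0.14] turn 0.341 in cm/row for 12: [ 0.405 -2.68   0.012]
```

The jaws report fully shut, so they've missed the block. I'll look.

```bash
python3 -c "
from h import *
a,_,_=grab('wrist','w2.png');b,_,_=grab('side');t,_,_=grab('top')
c=cv2.resize(b[170:370,200:420],(422,384),interpolation=cv2.INTER_CUBIC)
d=cv2.resize(t[140:300,120:300],(432,384),interpolation=cv2.INTER_CUBIC)
o=np.hstack([cv2.resize(a,(400,384)),c]);cv2.imwrite('pics/c2.png',cv2.resize(o,(800,374))[:,:,::-1])"
```

```text
(no output)
```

View pics/c2.png

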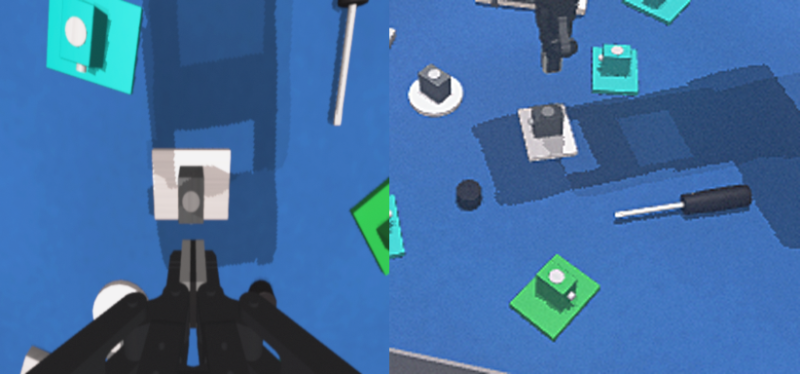

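Run:
```python
from h import *
s=r.sense();print(s['eef_pos'],s['tcp_rot'])
R=Ro.from_euler('xyz',s['tcp_rot']).as_matrix()
for n in ('side','top','wrist'):
    im,d,p=load(n)
    for nm,X in dict(tcp=s['eef_pos'],tip=s['eef_pos']+R@[0,0,17],blk=np.array([472,260.2,42])).items():
        c=p['R']@X+p['t'];print(n,nm,np.round([c[0]/c[2]*p['fx']+p['cx'],c[1]/c[2]*p['fy']+p['cy'],c[2]],1))
im,d,p=load('side');W=cloud(d,p)
# dark tool pts in side view region
m=np.zeros(d.shape,bool);m[165:212,270:300]=1
m&=(im.astype(int).sum(-1)<220)&(d>0)
q=W[m];q=q[(q[:,2]>50)];i=np.argsort(q[:,2])[:30];print(len(q),q[i].mean(0),q[:,2].min(), q[i].min(0),q[i].max(0))
im,d,p=load('wrist');W=cloud(d,p)
for (u,v) in [(247,195),(243,170),(215,180),(245,240),(250,245),(247,250)]:print((u,v),im[v,u],W[v,u],d[v,u])
```

```text
[471.18119671 260.78582551 100.49277612] [-3.14145375e+00 -1.12850720e-03 -2.75742331e+00]
side tcp [ 285.7  211.9 1036.3]
side tip [ 285.4  217.3 1047.8]
side blk [ 284.4  229.5 1076.4]
top tcp [ 205.8  224.4 1162.4]
top tip [ 206.4  224.4 1179.4]
top blk [ 208.1  223.9 1220.8]
wrist tcp [250.9 245.8 179. ]
wrist tip [251.1 232.  195.1]
wrist blk [250.2 207.  234.5]
643 [466.47254545 272.36460693 133.64653897] 123.1580502788297 [460.59707539 267.96723675 123.15805028] [471.67705773 275.92239382 142.36156663]
(247, 195) [86 84 85] [464.32583582 254.71276509  42.63340715] 230.89346
(243, 170) [151 149 149] [458.01319095 248.14426688   7.00665149] 261.84625
(215, 180) [197 183 180] [473.6489249  230.5917543    7.88533355] 263.588
(245, 240) [ 45  82 130] [517.73282978 273.24372499  -0.58916216] 290.18835
(250, 245) [ 50  76 113] [5.20258637e+02 2.78940841e+02 1.15410951e-01] 290.98798
(247, 250) [105 101 100] [461.33316239 255.1256578  125.80163169] 151.43436
```

Run:
```python
from h import *
im,d,p=load('wrist');W=cloud(d,p)
for v in range(228,300,4):
    print(v,[(u,int(W[v,u,0]),int(W[v,u,1]),int(W[v,u,2])) for u in (238,244,248,252,256,262)])
im,d,p=load('side');W=cloud(d,p)
for v in range(186,222,2): print(v,[tuple(int(x) for x in W[v,u]) for u in (278,282,286,290)])
```

```text
228 [(238, 490, 258, 41), (244, 488, 262, 42), (248, 487, 264, 41), (252, 486, 267, 41), (256, 485, 270, 40), (262, 484, 274, 40)]
232 [(238, 512, 264, 0), (244, 510, 269, 0), (248, 509, 272, 0), (252, 507, 275, 0), (256, 507, 279, 0), (262, 504, 283, 0)]
236 [(238, 515, 266, 0), (244, 514, 270, 0), (248, 513, 274, 0), (252, 512, 277, -1), (256, 510, 280, 0), (262, 508, 285, 0)]
240 [(238, 519, 267, 0), (244, 517, 272, 0), (248, 516, 275, 0), (252, 515, 278, 0), (256, 513, 281, 0), (262, 511, 286, 0)]
244 [(238, 523, 269, 0), (244, 521, 273, -1), (248, 520, 277, 0), (252, 518, 280, 0), (256, 517, 283, 0), (262, 515, 288, 0)]
248 [(238, 527, 270, 0), (244, 462, 253, 123), (248, 461, 255, 123), (252, 460, 257, 124), (256, 460, 259, 123), (262, 458, 261, 124)]
252 [(238, 530, 271, 0), (244, 461, 253, 128), (248, 461, 255, 127), (252, 460, 257, 127), (256, 459, 258, 127), (262, 458, 261, 127)]
256 [(238, 534, 273, 0), (244, 461, 254, 130), (248, 461, 255, 130), (252, 460, 257, 130), (256, 460, 259, 130), (262, 458, 261, 131)]
260 [(238, 466, 252, 127), (244, 461, 254, 134), (248, 461, 25
[... 1862 characters left out ...]
, 291, 169)]
202 [(510, 136, 1), (479, 268, 136), (469, 274, 144), (461, 271, 143)]
204 [(508, 143, 1), (478, 268, 130), (367, 974, 849), (461, 268, 134)]
206 [(507, 151, 2), (478, 272, 129), (469, 275, 133), (460, 272, 132)]
208 [(506, 155, 0), (478, 269, 120), (469, 273, 125), (461, 265, 120)]
210 [(505, 162, 0), (495, 160, 0), (485, 157, -1), (476, 154, -1)]
212 [(503, 170, 1), (494, 165, -2), (484, 163, -1), (474, 161, -1)]
214 [(502, 175, -1), (492, 174, 0), (483, 170, -1), (473, 172, 3)]
216 [(500, 184, 1), (491, 178, -2), (482, 177, -1), (472, 175, -1)]
218 [(499, 188, -1), (490, 185, -2), (480, 186, 1), (471, 181, -1)]
220 [(498, 196, 1), (489, 193, 0), (479, 190, -1), (469, 188, 0)]
```

Both cameras put the shut fingertips at z≈122, while the reported TCP z is 100.5. The real tips are therefore about 22 mm above the reported TCP, not 17 mm below it, so the jaws closed just above the block and touched nothing. The holder hasn't moved. I'll use the camera-measured offset, and go down in stages with a check before closing.

Call:
drive_tool(deltas=[[0, 0, 0, 0], [0, 0, 0, 0], [0, 0, 0, 0], [0, 0, 0, 0], [0, 0, 0, 0], [0, 0, 0, 0], [0, 0, 0, 0], [0, 0, 1.0, 0], [0, 0, 1.5, 0], [0, 0, 1.5, 0], [0, 0, 1.5, 0], [0, 0, 1.0, 0]], jaw=0)

```text
clock: 6.72
eef_pos: [470.9, 260.6, 34.2]
tcp_rot: [-3.141, -0.002, -2.757]
contact_force: [-0.5, -1.2, 0.8]
opening: 1.001
```

Call:
drive_tool(deltas=[[0, 0, 0.6, 0], [0, 0, 0.4, 0], [0, 0, 0, 0], [0, 0, 0, 0]])

```text
clock: 7.05
eef_pos: [471.8, 261.2, 26.3]
tcp_rot: [3.142, 0.0, -2.757]
contact_force: [0.5, -0.4, -0.9]
opening: 1.002
```

```bash
python3 -c "
from h import *
plan(472,261,-5,0.38)
im,d,p=grab('side');W=cloud(d,p)
cv2.imwrite('pics/s3.png',cv2.resize(im[175:265,225:345],(720,540),interpolation=cv2.INTER_CUBIC)[:,:,::-1])"
```

```text
t 7.05 pos [471.8 261.2  26.3] rpy [ 3.142  0.    -2.757] F [ 0.55 -0.45 -0.9 ] op 1.002
delta cm [-0.01 -0.02  3.13] turn 0.004 in cm/row for 12: [-0.001 -0.002  0.26 ]
```

View pics/s3.png

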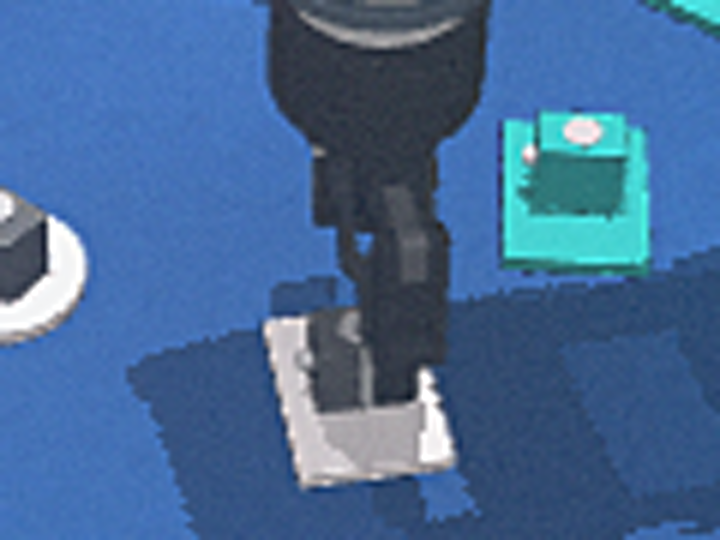

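The open jaws straddle the block, the near finger's tip still being well above the plate. Lowering by the remaining 31 mm.

Call:
drive_tool(deltas=[[0, 0, 0.5, 0], [0, 0, 0.5, 0], [0, 0, 0.5, 0], [0, 0, 0.5, 0], [0, 0, 0.4, 0], [0, 0, 0.3, 0], [0, 0, 0.2, 0], [0, 0, 0.1, 0], [0, 0, 0, 0]])

```text
clock: 7.85
eef_pos: [471.5, 261.0, -4.2]
tcp_rot: [-3.142, -0.0, -2.757]
contact_force: [0.6, -0.2, -0.1]
opening: 0.995
```

Run:
```python
from h import *
plan(472,261,-5,0.38)
im,d,p=grab('wrist');W=cloud(d,p)
m=(W[...,2]>10)&(W[...,2]<160)&(d>0)&(im.astype(int).max(-1)<140)
v,u=np.where(m)
for a,b in ((90,170),(330,420)):
    k=m.copy();k[:,:a]=0;k[:,b:]=0;q=W[k];i=np.argsort(q[:,2])[:40];print(q[i].mean(0),q[i,2].min(),len(q))
```

```text
t 7.85 pos [471.5 261.   -4.2] rpy [-3.142 -0.    -2.757] F [ 0.57 -0.17 -0.12] op 0.995
delta cm [-0.05 -0.01  0.08] turn 0.004 in cm/row for 12: [-0.004 -0.001  0.007]
[485.64613446 221.96733381  26.44512398] 24.594782800786124 6418
[453.84131759 301.33735761  26.50134373] 25.08301737170346 6553
```

Call:
drive_tool(deltas=[[0, 0, -0.1, 0], [0, 0, 0, 0], [0, 0, 0, 0], [0, 0, 0, 0], [0, 0, 0, 0], [0, 0, 0, 0], [0, 0, 0, 0], [0, 0, 0, 0], [0, 0, 0, 0]], jaw=1, force=25)

```text
clock: 8.65
eef_pos: [471.8, 261.1, -2.7]
tcp_rot: [-3.142, 0.0, -2.757]
contact_force: [0.0, -0.9, 5.1]
opening: 0.272
```

Call:
drive_tool(deltas=[[0, 0, 0, 0], [0, 0, -0.2, 0], [0, 0, -0.5, 0], [0, 0, -0.8, 0], [0, 0, -1.0, 0], [0, 0, -1.2, 0], [0, 0, -1.2, 0], [0, 0, -0.9, 0], [0, 0, -0.6, 0], [0, 0, -0.3, 0], [0, 0, 0, 0], [0, 0, 0, 0]])

```text
clock: 9.65
eef_pos: [471.5, 261.0, 64.1]
tcp_rot: [-3.142, -0.0, -2.757]
contact_force: [-0.7, -0.0, -1.7]
opening: 0.28
```

```bash
python3 -c "
from h import *
plan(547.3,-55.3,62,0.043)"
```

```text
t 9.65 pos [471.5 261.   64.1] rpy [-3.142 -0.    -2.757] F [-0.66 -0.03 -1.74] op 0.28
delta cm [  4.83 -32.16   0.21] turn 0.341 in cm/row for 12: [ 0.402 -2.68   0.017]
```

Call:
drive_tool(deltas=[[0, 0, -0.3, 0.07], [0, 0, -0.3, 0.07], [0, 0, -0.3, 0.07], [0, 0, 0, 0.07], [0, 0, 0, 0.061], [-0.2, -1.0, 0, 0], [-0.3, -1.5, 0, 0], [-0.4, -2, 0, 0], [-0.4, -2, 0, 0], [-0.4, -2, 0, 0], [-0.4, -2, 0, 0], [-0.4, -2, 0, 0]])

```text
clock: 10.65
eef_pos: [501.7, 135.5, 72.5]
tcp_rot: [-3.141, -0.001, -3.096]
contact_force: [-0.4, -0.7, -1.9]
opening: 0.279
```

Call:
drive_tool(deltas=[[-0.4, -2, 0, 0], [-0.4, -2, 0, 0], [-0.4, -2, 0, 0], [-0.4, -2, 0, 0], [-0.4, -2, 0, 0], [-0.4, -2, 0, 0], [-0.4, -2, 0, 0], [-0.4, -2, 0, 0], [-0.3, -1.5, 0, 0], [-0.2, -0.8, 0, 0], [0, 0, 0, 0], [0, 0, 0, 0]])

```text
clock: 11.65
eef_pos: [546.4, -44.2, 72.7]
tcp_rot: [3.141, -0.001, -3.099]
contact_force: [1.0, 0.6, -2.3]
opening: 0.276
```

```bash
python3 -c "
from h import *
plan(547.3,-55.3,22.3,0.0433)
im,d,p=grab('wrist')
W=cloud(d,p);
cv2.imwrite('pics/w4.png',im[:,:,::-1])"
```

```text
t 11.65 pos [546.4 -44.2  72.7] rpy [ 3.141e+00 -1.000e-03 -3.099e+00] F [ 1.01  0.63 -2.32] op 0.276
delta cm [-0.05 -1.11  5.04] turn -0.0 in cm/row for 12: [-0.004 -0.093  0.42 ]
```

View pics/w4.png

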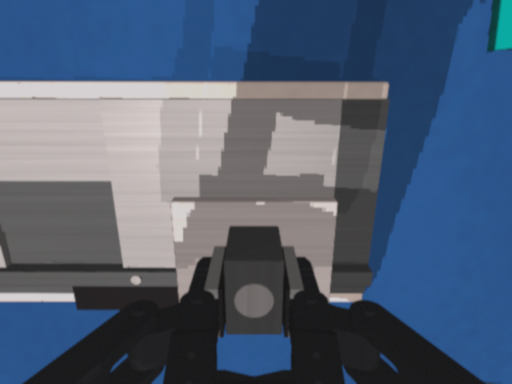

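The holder sits square in the jaws. Its near edge runs (173,200)–(336,200), parallel to the platform's near edge at v≈82, and the pocket's left end is at u≈112.

Run:
```python
from h import *
im,d,p=load('wrist');W=cloud(d,p)
yaw=.0433;ex=np.array([np.cos(yaw),np.sin(yaw)]);ey=np.array([-ex[1],ex[0]])
s=r.sense();t=s['eef_pos'];f=lambda X:np.round([X[:2]@ex,X[:2]@ey],1)
print('tcp',f(t))
zt=np.median(W[204:216,190:215,2][d[204:216,190:215]>0]);zr=np.median(W[204:225,320:332,2]);print('plate top z L/R',zt,zr)
for uv in ([173,200],[336,200]): print('plate near corners',f(ray(uv,zt,p)[0]))
for uv in ([20,266.5],[110,266.5],[160,266.5]): print('fence foot',f(ray(uv,25,p)[0]))
for uv in ([10,82],[380,82]): print('casting edge',f(ray(uv,18,p)[0]))
print('pocket left top',f(ray([118,266],25,p)[0]),f(ray([110,181],25,p)[0]))
print('right end casting',f(ray([387,90],18,p)[0]))
for v in range(255,280,2): print(v,im[v,60],np.round(f(W[v,60]),1),round(W[v,60,2],1))
```

```text
tcp [543.9 -67.3]
plate top z L/R 83.34604986817644 83.30485362042694
plate near corners [ 512.6 -105. ]
plate near corners [512.6 -27.8]
fence foot [ 583.9 -232.1]
fence foot [ 583.9 -168.4]
fence foot [ 583.9 -133. ]
casting edge [ 460.2 -214.7]
casting edge [460.1   9.9]
pocket left top [ 583.5 -162.7] [ 520.8 -159.6]
right end casting [464.8  14.8]
255 [97 94 94] [ 576.8 -204.5] 21.2
257 [97 96 96] [ 579.8 -206.4] 18.8
259 [94 94 92] [ 580.6 -205.7] 20.3
261 [91 90 91] [ 582.7 -206.5] 19.6
263 [74 73 73] [ 584.  -206.5] 20.0
265 [45 45 44] [ 584.5 -205.5] 22.0
267 [43 43 42] [ 585.  -204.6] 23.8
269 [45 44 44] [ 584.7 -202.8] 27.1
271 [63 63 63] [ 585.2 -201.9] 28.8
273 [91 91 90] [ 586.1 -201.5] 29.9
275 [95 94 93] [ 586.9 -200.9] 31.2
277 [93 91 90] [ 588.4 -201.1] 31.4
279 [92 91 91] [ 589.7 -201.2] 31.8
```

Call:
drive_tool(deltas=[[0, -0.3, 0.2, 0], [0, -0.4, 0.4, 0], [0, -0.4, 0.6, 0], [0, 0, 0.7, 0], [0, 0, 0.7, 0], [0, 0, 0.6, 0], [0, 0, 0.5, 0], [0, 0, 0.4, 0], [0, 0, 0.2, 0], [0, 0, 0.1, 0], [0, 0, 0, 0], [0, 0, 0, 0]])

```text
clock: 12.7
eef_pos: [547.6, -55.0, 29.3]
tcp_rot: [-3.142, 0.0, -3.098]
contact_force: [0.3, 0.5, -1.0]
opening: 0.275
```

```bash
python3 -c "
from h import *
plan(547.3,-55.3,22.3,0.0433)"
```

```text
t 12.7 pos [547.6 -55.   29.3] rpy [-3.142  0.    -3.098] F [ 0.27  0.52 -0.98] op 0.275
delta cm [ 0.03 -0.03  0.7 ] turn 0.0 in cm/row for 12: [ 0.002 -0.003  0.058]
```

Call:
drive_tool(deltas=[[0, 0, 0.15, 0], [0, 0, 0.15, 0], [0, 0, 0.1, 0], [0, 0, 0.1, 0], [0, 0, 0, 0], [0, 0, 0, 0]])

```text
clock: 13.2
eef_pos: [547.3, -55.0, 24.0]
tcp_rot: [3.142, -0.0, -3.098]
contact_force: [-0.0, -0.3, -1.7]
opening: 0.278
```

Call:
drive_tool(deltas=[[0, 0, 0.06, 0], [0, 0, 0, 0], [0, 0, 0, 0]])

```text
clock: 13.45
eef_pos: [547.3, -55.0, 23.5]
tcp_rot: [-3.142, -0.0, -3.098]
contact_force: [0.0, 0.5, -1.4]
opening: 0.276
```

Call:
drive_tool(deltas=[[0, 0, 0.05, 0], [0, 0, 0, 0], [0, 0, 0, 0]])

```text
clock: 13.7
eef_pos: [547.3, -55.0, 23.0]
tcp_rot: [3.142, -0.0, -3.098]
contact_force: [0.8, 0.5, -1.4]
opening: 0.272
```

Call:
drive_tool(deltas=[[0, 0, 0.05, 0], [0, 0, 0, 0], [0, 0, 0, 0]])

```text
clock: 13.95
eef_pos: [547.3, -55.0, 22.5]
tcp_rot: [3.142, -0.0, -3.098]
contact_force: [-0.8, 0.6, -1.8]
opening: 0.276
```

Call:
drive_tool(deltas=[[0, 0, 0.04, 0], [0, 0, 0, 0], [0, 0, 0, 0]])

```text
clock: 14.2
eef_pos: [547.4, -55.0, 22.3]
tcp_rot: [-3.142, 0.0, -3.098]
contact_force: [-1.3, 1.8, 2.2]
opening: 0.275
```

Call:
drive_tool(deltas=[[0, 0, 0.04, 0], [0, 0, 0, 0], [0, 0, 0, 0]])

```text
clock: 14.45
eef_pos: [547.4, -55.0, 22.2]
tcp_rot: [-3.142, 0.0, -3.098]
contact_force: [-3.0, 0.1, 7.6]
opening: 0.275
```

Call:
drive_tool(deltas=[[0, 0, -0.02, 0], [0, 0, 0, 0], [0, 0, 0, 0], [0, 0, 0, 0]], jaw=0.68, force=20)

```text
clock: 14.78
eef_pos: [547.4, -55.0, 21.8]
tcp_rot: [-3.142, 0.0, -3.098]
contact_force: [-0.5, -0.2, -0.0]
opening: 0.318
```

Call:
drive_tool(deltas=[[0, 0, 0, 0], [0, 0, 0, 0], [0, 0, 0, 0], [0, 0, 0, 0]], jaw=1, force=20)

```text
clock: 15.12
eef_pos: [547.4, -55.0, 21.9]
tcp_rot: [3.142, 0.0, -3.098]
contact_force: [1.3, 0.0, -0.0]
opening: 0.28
```

Call:
drive_tool(deltas=[[-0.1, 0, 0, 0], [-0.1, 0, 0, 0], [-0.1, 0, 0, 0], [-0.1, 0, 0, 0], [-0.1, 0, 0, 0], [-0.1, 0, 0, 0], [-0.1, 0, 0, 0], [-0.1, 0, 0, 0], [0, 0, 0, 0]])

```text
clock: 15.87
eef_pos: [554.2, -54.7, 21.9]
tcp_rot: [3.141, -0.002, -3.098]
contact_force: [-6.2, 0.8, 5.5]
opening: 0.277
```

Call:
drive_tool(deltas=[[0, 0, -0.02, 0], [0, 0, 0, 0], [0, 0, 0, 0]])

```text
clock: 16.12
eef_pos: [555.6, -54.7, 21.9]
tcp_rot: [-3.142, 0.0, -3.098]
contact_force: [-0.5, -0.2, -1.6]
opening: 0.278
```

Run:
```python
from h import *
plan(547.3,-55.3,22.3,0.0433)
im,d,p=grab('wrist','w5.png')
cv2.imwrite('pics/w5.png',cv2.resize(im[150:320,60:400],(800,400),interpolation=cv2.INTER_CUBIC)[:,:,::-1])
```

```text
t 16.12 pos [555.6 -54.7  21.9] rpy [-3.142  0.    -3.098] F [-0.46 -0.22 -1.6 ] op 0.278
delta cm [ 0.83 -0.03 -0.04] turn -0.0 in cm/row for 12: [ 0.069 -0.002 -0.003]
```

View pics/w5.png

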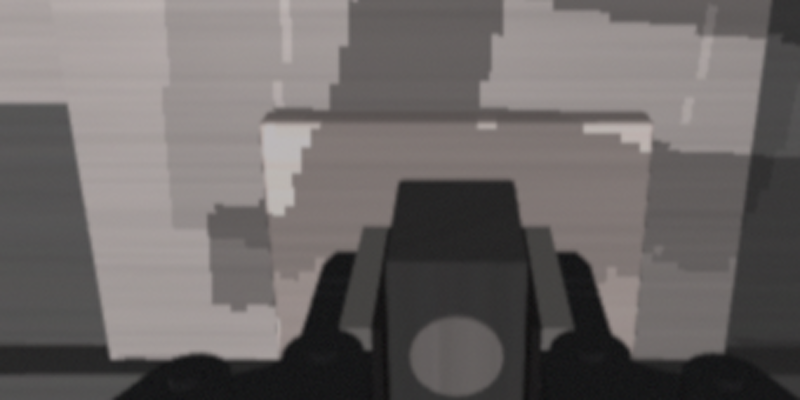

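Call:
drive_tool(deltas=[[0, 0, 0.02, 0], [-0.05, 0, 0, 0], [-0.05, 0, 0, 0], [0, 0, 0, 0], [0, 0, 0, 0]])

```text
clock: 16.58
eef_pos: [556.4, -54.6, 21.8]
tcp_rot: [3.142, 0.0, -3.098]
contact_force: [-0.7, -0.4, 0.5]
opening: 0.275
```

Call:
drive_tool(deltas=[[-0.05, 0, 0, 0], [-0.05, 0, 0, 0], [0, 0, 0, 0], [0, 0, 0, 0]])

```text
clock: 16.92
eef_pos: [557.8, -54.6, 21.9]
tcp_rot: [-3.142, 0.001, -3.098]
contact_force: [-0.0, 0.7, -0.7]
opening: 0.272
```

Call:
drive_tool(deltas=[[-0.05, 0, 0, 0], [0, 0, 0, 0], [0, 0, 0, 0]])

```text
clock: 17.17
eef_pos: [557.9, -54.5, 21.9]
tcp_rot: [-3.142, 0.0, -3.098]
contact_force: [-1.2, -0.2, -0.4]
opening: 0.278
```

Call:
drive_tool(deltas=[[-0.05, 0, 0.01, 0], [0, 0, 0, 0], [0, 0, 0, 0]])

```text
clock: 17.42
eef_pos: [557.9, -54.5, 21.9]
tcp_rot: [3.142, -0.001, -3.098]
contact_force: [-4.6, -0.8, 4.8]
opening: 0.277
```

Call:
drive_tool(deltas=[[-0.05, 0, 0, 0], [0, 0, 0, 0], [0, 0, 0, 0]])

```text
clock: 17.67
eef_pos: [558.2, -54.5, 21.9]
tcp_rot: [3.142, -0.001, -3.098]
contact_force: [-5.7, -0.8, 6.7]
opening: 0.279
```

Call:
drive_tool(deltas=[[-0.05, 0, 0, 0], [0, 0, 0, 0], [0, 0, 0, 0]])

```text
clock: 17.92
eef_pos: [558.2, -54.5, 21.9]
tcp_rot: [3.141, -0.002, -3.098]
contact_force: [-7.4, -1.1, 8.6]
opening: 0.281
```

Call:
drive_tool(deltas=[[-0.05, 0, 0, 0], [0, 0, 0, 0], [0, 0, 0, 0]])

```text
clock: 18.17
eef_pos: [558.2, -54.5, 21.9]
tcp_rot: [3.141, -0.003, -3.098]
contact_force: [-9.7, -0.8, 10.6]
opening: 0.275
```

Call:
drive_tool(deltas=[[0.1, 0, -0.01, 0], [0.09, 0, 0, 0], [0, 0, 0, 0], [0, 0, 0, 0]])

```text
clock: 18.5
eef_pos: [558.2, -54.5, 21.9]
tcp_rot: [-3.142, 0.0, -3.098]
contact_force: [-1.2, 0.3, 0.9]
opening: 0.276
```

Run:
```python
from h import *
plan(547.3,-55.3,22.3,0.0433)
im,d,p=grab('wrist','w6.png')
t,dt,pt=grab('top');
k=cv2.resize(t[155:240,280:425],None,fx=5.4,fy=5.4,interpolation=cv2.INTER_CUBIC)
cv2.imwrite('pics/plat2.png',k[:,:,::-1])
```

```text
t 18.5 pos [558.2 -54.5  21.9] rpy [-3.142  0.    -3.098] F [-1.24  0.28  0.92] op 0.276
delta cm [ 1.09 -0.03 -0.04] turn -0.0 in cm/row for 12: [ 0.091 -0.002 -0.004]
```

View pics/w6.png

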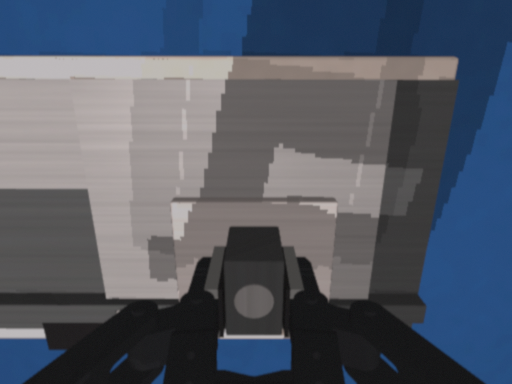

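The holder now has its far side at the fence line (v≈298) and its near edge at v≈200, square to the platform. I'll check the numbers.

Run:
```python
from h import *
im,d,p=load('wrist')
yaw=.0433;ex=np.array([np.cos(yaw),np.sin(yaw)]);ey=np.array([-ex[1],ex[0]])
t=r.sense()['eef_pos'];f=lambda X:np.round([X[:2]@ex,X[:2]@ey],1)
print('tcp',f(t))
for uv in ([173,201],[336,201]): print('plate near',f(ray(uv,33,p)[0]))
for uv in ([20,297.5],[100,298],[160,298]): print('fence foot',f(ray(uv,25,p)[0]))
for uv in ([10,57],[450,57]): print('casting edge',f(ray(uv,18,p)[0]))
print('pocket left edge',f(ray([106,297],25,p)[0]),f(ray([88,190],25,p)[0]))
print('casting left',f(ray([457,60],18,p)[0]))
```

```text
tcp [555.3 -78.6]
plate near [ 524.3 -115.7]
plate near [524.2 -38.8]
fence foot [ 584.1 -206.8]
fence foot [ 584.4 -162.6]
fence foot [ 584.4 -129.4]
casting edge [ 460.4 -187.8]
casting edge [460.3  11.1]
pocket left edge [ 583.8 -159.2] [ 521.5 -159.1]
casting left [461.6  14.5]
```

Call:
drive_tool(deltas=[[0, -0.1, 0, 0], [0, -0.15, 0, 0], [0, -0.2, 0, 0], [0, -0.2, 0, 0], [0, -0.2, 0, 0], [0, -0.2, 0, 0], [0, -0.2, 0, 0], [0, -0.2, 0, 0], [0, -0.2, 0, 0], [0, -0.2, 0, 0]])

```text
clock: 19.43
eef_pos: [558.8, -73.3, 21.9]
tcp_rot: [-3.142, 0.0, -3.098]
contact_force: [0.7, 1.2, -1.6]
opening: 0.275
```

Call:
drive_tool(deltas=[[-0.04, -0.1, 0.02, 0], [0, -0.2, 0, 0], [0, -0.2, 0, 0], [0, -0.2, 0, 0], [0, -0.2, 0, 0], [0, -0.2, 0, 0], [0, -0.2, 0, 0], [0, -0.2, 0, 0], [0, -0.1, 0, 0], [0, 0, 0, 0], [0, 0, 0, 0]])

```text
clock: 20.35
eef_pos: [559.6, -88.9, 21.9]
tcp_rot: [3.141, -0.0, -3.098]
contact_force: [-2.5, 3.4, 5.3]
opening: 0.277
```

Call:
drive_tool(deltas=[[0, 0, 0, 0], [0.02, 0, 0, 0], [0, 0, -0.03, 0], [0, 0, 0, 0], [0, 0, 0, 0]], jaw=0.655)

```text
clock: 20.77
eef_pos: [559.7, -89.1, 21.9]
tcp_rot: [-3.141, 0.0, -3.098]
contact_force: [0.7, -0.5, -0.5]
opening: 0.345
```

Call:
drive_tool(deltas=[[0, -0.15, 0, 0], [0, -0.2, 0, 0], [0, -0.2, 0, 0], [0, -0.2, 0, 0], [0, -0.2, 0, 0], [0, -0.2, 0, 0], [0, -0.2, 0, 0], [0, -0.2, 0, 0], [0, -0.2, 0, 0], [0, -0.2, 0, 0], [0, -0.2, 0, 0], [0, -0.1, 0, 0]])

```text
clock: 21.77
eef_pos: [560.6, -111.8, 22.0]
tcp_rot: [-3.142, 0.0, -3.098]
contact_force: [0.4, 0.7, -0.1]
opening: 0.342
```

Call:
drive_tool(deltas=[[0, -0.2, 0, 0], [0, -0.2, 0, 0], [0, -0.2, 0, 0], [0, -0.2, 0, 0], [0, -0.2, 0, 0], [0, -0.2, 0, 0], [0, -0.2, 0, 0], [0, -0.2, 0, 0], [0, -0.2, 0, 0], [0, -0.2, 0, 0], [0, -0.2, 0, 0], [0, -0.2, 0, 0]])

```text
clock: 22.77
eef_pos: [561.7, -135.5, 22.1]
tcp_rot: [3.141, 0.0, -3.099]
contact_force: [-0.9, 2.5, 2.3]
opening: 0.348
```

Run:
```python
from h import *
plan(547.3,-55.3,22.3,0.0433)
im,d,p=grab('wrist','w7.png')
```

```text
t 22.77 pos [ 561.7 -135.5   22.1] rpy [ 3.141  0.    -3.099] F [-0.89  2.54  2.33] op 0.348
delta cm [ 1.09  8.07 -0.01] turn -0.0 in cm/row for 12: [ 0.091  0.673 -0.001]
```

View pics/w7.png

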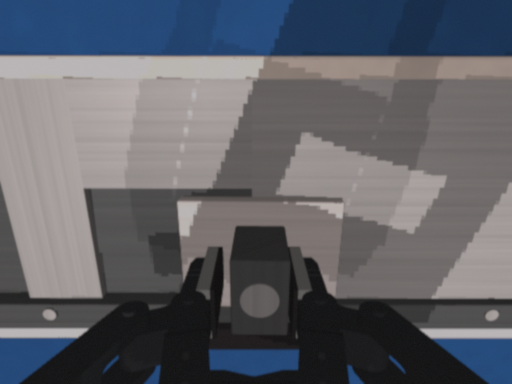

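The holder is pushed slackly over the pocket. Its leading edge is at u≈180 and the far wall at u≈95. I'll continue.

Call:
drive_tool(deltas=[[0, -0.2, 0, 0], [0, -0.2, 0, 0], [0, -0.2, 0, 0], [0, -0.2, 0, 0], [0, -0.2, 0, 0], [0, -0.2, 0, 0], [0, -0.2, 0, 0], [0, -0.2, 0, 0], [0, -0.2, 0, 0], [0, -0.2, 0, 0]])

```text
clock: 23.65
eef_pos: [562.5, -155.6, 22.0]
tcp_rot: [-3.142, 0.0, -3.098]
contact_force: [0.2, 1.3, -0.9]
opening: 0.347
```

Call:
drive_tool(deltas=[[0, -0.15, 0, 0], [0, -0.15, 0, 0], [0, -0.15, 0, 0], [0, -0.15, 0, 0], [0, -0.15, 0, 0], [0, -0.15, 0, 0], [0, -0.15, 0, 0], [0, 0, 0, 0]])

```text
clock: 24.32
eef_pos: [563.0, -166.2, 22.0]
tcp_rot: [-3.141, 0.0, -3.098]
contact_force: [0.7, -0.6, -0.3]
opening: 0.344
```

Run:
```python
from h import *
s=r.sense();t=s['eef_pos'];yaw=.0433;ex=np.array([np.cos(yaw),np.sin(yaw)]);ey=np.array([-ex[1],ex[0]])
im,d,p=grab('wrist','w8.png');W=cloud(d,p)
print('tcp',t[:2]@ex,t[:2]@ey,t[2],s['contact_force'])
# plate-top strip just beyond near edge: z along its length
for v in (206,212): print(v,[(u,round(float(W[v,u]@[*ey,0]),0),round(float(W[v-1:v+2,u-2:u+3,2].mean()),1)) for u in range(80,360,14)])
```

```text
tcp 555.3057250025554 -190.4427138575521 22.02135276804821 [ 0.72991937 -0.55306346 -0.32196884]
206 [(80, -276.0, 24.8), (94, -269.0, 24.6), (108, -262.0, 24.8), (122, -256.0, 24.7), (136, -248.0, 25.0), (150, -242.0, 21.9), (164, -236.0, 19.6), (178, -228.0, 21.4), (192, -220.0, 28.2), (206, -213.0, 28.9), (220, -206.0, 29.5), (234, -199.0, 29.8), (248, -192.0, 30.5), (262, -185.0, 40.6), (276, -179.0, 31.3), (290, -172.0, 31.9), (304, -166.0, 32.3), (318, -159.0, 33.2), (332, -152.0, 33.5), (346, -143.0, 36.9)]
212 [(80, -276.0, 25.0), (94, -270.0, 24.9), (108, -263.0, 24.7), (122, -256.0, 25.0), (136, -249.0, 24.9), (150, -242.0, 22.8), (164, -236.0, 19.8), (178, -229.0, 19.8), (192, -220.0, 28.4), (206, -213.0, 28.6), (220, -206.0, 29.2), (234, -199.0, 29.8), (248, -192.0, 30.4), (262, -189.0, 41.1), (276, -179.0, 31.5), (290, -172.0, 41.5), (304, -165.0, 32.2), (318, -159.0, 42.7), (332, -152.0, 33.2), (346, -143.0, 25.5)]
```

The holder has tipped in, with its leading end down at about 28 and its trailing end at 33.5. About 16 mm of travel is left.

Call:
drive_tool(deltas=[[0, -0.15, 0, 0], [0, -0.15, 0, 0], [0, -0.15, 0, 0], [0, -0.15, 0, 0], [0, -0.15, 0, 0], [0, -0.15, 0, 0], [0, -0.15, 0, 0], [0, -0.1, 0, 0], [0, 0, 0, 0], [0, 0, 0, 0]])

```text
clock: 25.2
eef_pos: [563.6, -177.6, 22.1]
tcp_rot: [-3.141, 0.0, -3.098]
contact_force: [0.1, 0.9, -0.9]
opening: 0.346
```

```bash
cat > st.py <<'E'
from h import *
s=r.sense();t=s['eef_pos'];yaw=.0433;ex=np.array([np.cos(yaw),np.sin(yaw)]);ey=np.array([-ex[1],ex[0]])
im,d,p=grab('wrist','w9.png');W=cloud(d,p)
print('tcp',t[:2]@ex,t[:2]@ey,t[2],s['contact_force'])
for v in (206,212): print(v,[(u,round(float(W[v,u]@[*ey,0]),0),round(float(W[v-1:v+2,u-2:u+3,2].mean()),1)) for u in range(120,360,14)])
E
python3 st.py
```

```text
tcp 555.3723801616918 -201.8572003385059 22.05195724057172 [ 0.12166575  0.92415396 -0.86850299]
206 [(120, -268.0, 24.7), (134, -261.0, 24.9), (148, -254.0, 24.7), (162, -247.0, 24.8), (176, -241.0, 19.9), (190, -232.0, 28.0), (204, -225.0, 28.6), (218, -218.0, 29.2), (232, -211.0, 29.7), (246, -205.0, 40.1), (260, -198.0, 30.6), (274, -191.0, 30.9), (288, -184.0, 31.4), (302, -178.0, 31.6), (316, -171.0, 32.3), (330, -164.0, 32.6), (344, -155.0, 28.2), (358, -149.0, 24.9)]
212 [(120, -268.0, 24.8), (134, -261.0, 25.1), (148, -254.0, 25.2), (162, -247.0, 25.0), (176, -241.0, 19.7), (190, -232.0, 28.0), (204, -225.0, 29.0), (218, -218.0, 28.9), (232, -211.0, 29.6), (246, -205.0, 30.0), (260, -198.0, 30.5), (274, -191.0, 31.0), (288, -184.0, 31.3), (302, -177.0, 32.0), (316, -171.0, 32.2), (330, -164.0, 32.5), (344, -155.0, 27.8), (358, -148.0, 25.0)]
```

Call:
drive_tool(deltas=[[0, -0.1, 0, 0], [0, -0.1, 0, 0], [0, 0, 0, 0], [0, 0, 0, 0]])

```text
clock: 25.58
eef_pos: [563.5, -179.4, 22.0]
tcp_rot: [-3.142, -0.0, -3.098]
contact_force: [-0.5, 0.6, 0.1]
opening: 0.344
```

```bash
python3 st.py
```

```text
tcp 555.2453303666211 -203.6708288222302 21.980718533317248 [-0.4679617   0.62800682  0.05498251]
206 [(120, -270.0, 24.9), (134, -263.0, 24.9), (148, -256.0, 24.9), (162, -249.0, 25.1), (176, -242.0, 22.0), (190, -234.0, 28.2), (204, -227.0, 28.5), (218, -220.0, 29.2), (232, -213.0, 29.5), (246, -206.0, 30.2), (260, -200.0, 40.5), (274, -193.0, 30.6), (288, -186.0, 31.5), (302, -180.0, 31.6), (316, -173.0, 32.2), (330, -166.0, 32.4), (344, -158.0, 28.6), (358, -151.0, 24.7)]
212 [(120, -270.0, 24.9), (134, -262.0, 25.1), (148, -256.0, 25.0), (162, -249.0, 24.9), (176, -242.0, 22.3), (190, -234.0, 28.0), (204, -227.0, 28.6), (218, -220.0, 29.2), (232, -213.0, 39.5), (246, -206.0, 30.0), (260, -200.0, 30.5), (274, -193.0, 40.5), (288, -186.0, 31.2), (302, -179.0, 31.8), (316, -173.0, 32.1), (330, -166.0, 32.8), (344, -157.0, 28.1), (358, -150.0, 24.8)]
```

Call:
drive_tool(deltas=[[0, -0.1, 0, 0], [0, -0.05, 0, 0], [0, 0, 0, 0], [0, 0, 0, 0]])

```text
clock: 25.97
eef_pos: [563.6, -181.0, 22.0]
tcp_rot: [-3.142, -0.0, -3.098]
contact_force: [-0.5, 0.1, 0.3]
opening: 0.344
```

```bash
python3 st.py|cut -c1-600
```

```text
tcp 555.2227474473865 -205.21717039671216 21.959692135785787 [-0.54726846  0.08974805  0.29514183]
206 [(120, -271.0, 25.1), (134, -264.0, 24.9), (148, -257.0, 24.8), (162, -250.0, 25.1), (176, -243.0, 24.8), (190, -235.0, 27.7), (204, -229.0, 28.0), (218, -222.0, 27.7), (232, -215.0, 28.0), (246, -208.0, 27.8), (260, -201.0, 27.7), (274, -194.0, 28.0), (288, -187.0, 27.9), (302, -181.0, 27.8), (316, -174.0, 27.6), (330, -166.0, 27.8), (344, -159.0, 24.5), (358, -152.0, 24.9)]
212 [(120, -271.0, 24.6), (134, -264.0, 24.8), (148, -258.0, 24.7), (162, -250.0, 25.0), (176, -243.0, 35.3), (190, -235.0, 28.2), (204, -229.0, 27.9), (218, -222.0, 27.9), (232, -215.0, 27.8), (246, -208.0, 27.8), (260, -201.0, 27.8), (274, -194.0, 28.1), (288, -187.0, 28.1), (302, -180.0, 27.9), (316, -174.0, 27.8), (330, -167.0, 48.4), (344, -159.0, 35.1), (358, -151.0, 24.9)]
```

It has dropped home: the plate top is level at 28 along its whole length. Releasing and raising the tool.

Call:
drive_tool(deltas=[[0, 0.2, 0, 0], [0, 0, 0, 0], [0, 0, 0, 0], [0, 0, 0, 0]], jaw=0.4)

```text
clock: 26.35
eef_pos: [563.6, -178.9, 22.0]
tcp_rot: [-3.141, 0.0, -3.098]
contact_force: [0.2, -0.1, 0.0]
opening: 0.595
```

Call:
drive_tool(deltas=[[0, 0, -0.3, 0], [0, 0, -0.6, 0], [0, 0, -1, 0], [0, 0, -1.5, 0], [0, 0, -1.5, 0], [0, 0, -1.5, 0], [0, 0, -1.5, 0], [0, 0, -1.5, 0], [0, 0, -1.0, 0], [0, 0, -0.5, 0], [0, 0, 0, 0], [0, 0, 0, 0]])

```text
clock: 27.35
eef_pos: [563.4, -178.9, 131.0]
tcp_rot: [-3.142, 0.0, -3.098]
contact_force: [-0.6, -0.8, -0.4]
opening: 0.6
```

Call:
drive_tool(deltas=[[0.5, 1, 0, 0], [1, 2, 0, 0], [1, 2, 0, 0], [1, 2, 0, 0], [1, 2, 0, 0], [1, 2, 0, 0], [1, 2, 0, 0], [1, 2, 0, 0], [1, 2, 0, 0], [0.5, 1, 0, 0], [0, 0, 0, 0], [0, 0, 0, 0]])

```text
clock: 28.35
eef_pos: [465.6, -2.7, 130.7]
tcp_rot: [-3.141, -0.0, -3.097]
contact_force: [0.2, -0.1, 0.2]
opening: 0.596
```

Run:
```python
from h import *
plan(547.3,-55.3,22.3,0.0433)
im0=cv2.imread('pics/top1.png')
im,d,p=grab('top','top3.png')
g=im[155:240,280:425];a=cv2.resize(np.vstack([im0[155:240,280:425,::-1],g]),(720,564),interpolation=cv2.INTER_CUBIC)
b=a
cv2.imwrite('pics/fin.png',b[:,:,::-1])
df=(np.abs(im.astype(int)-im0[:,:,::-1]).max(-1)>60).astype(np.uint8);n,l,s,c=cv2.connectedComponentsWithStats(df);print([x[:5].tolist() for x in s[1:] if x[4]>12])
yaw=.0433;ex=np.array([np.cos(yaw),np.sin(yaw)]);ey=np.array([-ex[1],ex[0]])
w,dw,pw=grab('side');W=cloud(dw,pw);A=W[...,:2]@ex;B=W[...,:2]@ey
for a in (528,533,574,580):
  print(a,[round(float(np.median(W[...,2][(abs(A-a)<2.5)&(abs(B-b)<3)&(dw>0)])),1) for b in (-150,-170,-180,-190,-205,-220,-235,-250)])
```

```text
t 28.35 pos [465.6  -2.7 130.7] rpy [-3.141 -0.    -3.097] F [ 0.19 -0.11  0.16] op 0.596
delta cm [-7.93 -5.62 10.84] turn 0.001 in cm/row for 12: [-0.661 -0.468  0.903]
[[358, 180, 31, 23, 434], [369, 186, 3, 12, 25], [375, 188, 5, 6, 22], [276, 202, 143, 182, 14637], [192, 208, 36, 32, 684], [263, 238, 8, 22, 117], [322, 361, 24, 23, 204], [0, 367, 61, 17, 361], [227, 368, 45, 16, 386], [264, 376, 11, 8, 49]]
528 [25.5, 28.7, 27.8, 28.0, 29.0, 26.2, 27.0, 25.3]
533 [23.4, 28.4, 27.9, 27.5, 28.5, 26.3, 26.4, 25.0]
574 [24.7, 28.8, nan, 41.6, 62.3, nan, nan, nan]
580 [23.8, 28.4, 26.6, 25.7, 36.5, 29.0, nan, 27.5]
  return _methods._mean(a, axis=axis, dtype=dtype,
  ret = ret.dtype.type(ret / rcount)
```

View pics/fin.png

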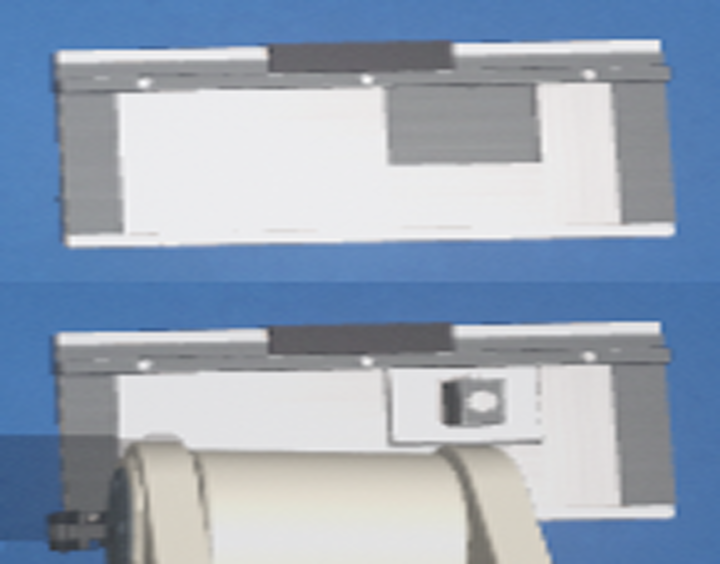

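The holder fills the pocket and sits level at about 28 on both sides. In the before/after pictures the platform edges and the other items in view are in the same place. The arm is clear, so I'm handing in.

```bash
python3 -c "
from rig import job
print(job.sign_off())"
```

```text
the job is handed in; nothing more can be done
None
```

The rectangular holder is in the pocket, fully home and released. I set it down on the plain left-hand end, slid it gripped to the fence and along it, then pushed it with slack jaws until it tipped in and dropped. The job was handed in at about 28.5 s.

**Last checks:**
- **Seating:** the wrist camera gave the plate's upper face as level at about 28 mm along its whole length, which is the 20 mm pocket floor plus the 8 mm plate. The side camera was noisier, reading about 26–29 mm along the side away from the fence; along the fence side most of its points were hidden or stray.
- **Surroundings:** comparing the top camera's pictures from before and after, nothing had changed but the pocket, the holder's starting place and the arm with its shadow. The platform's visible edges hadn't moved. The near part of the platform and some bench were behind the arm in that last picture.

**What went wrong or disagreed:**
- **First grasp missed:** the jaws closed just above the block and touched nothing. The cameras showed the fingertips about 39 mm higher than the stated tool geometry puts them, so I worked from the camera measurement after that.
- **Fence contact:** the push reached about 10 N, near the platform's shove limit, before I backed off to about 1 N. A wrist camera check straight after showed the platform within about 0.3 mm of where it had been.
- **During the slide:** for a moment while the holder was gripped, the force reading matched its full weight being carried. The tool height hadn't changed, and I lowered it slightly at once. I can't fully rule out that the holder was very slightly lifted then.

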